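Press the green seed tub lids home on the potting bench

TASK

On the potting bench stand three white seed tubs whose push-on lids were only set on loosely. Press the lids of the two green-lidded tubs straight down until both are fully home, leaving the tubs standing where they are. The yellow-lidded tub is still in use: leave its lid loose as it is, and leave it and the potted plant alone.

Things in the scene. Friction and masses are not known exactly. Their poses are not given: they have to be found in the camera images.
- green_a_top (a point): Centre of the flat top of one green lid (z up), 102 to 106 mm above the bench while loose, 94 mm when fully home. The lid is 84 mm across, 18 mm thick, on a round white tub 80 mm across with a green band, standing loose on the bench (about 0.5 kg). A loose lid stands 8 to 12 mm proud, showing the tub's black neck as a gap below it.
- green_b_top (a point): Centre of the top of the other green lid; same tub, sizes and heights. Behaviour of all the lids: they slide straight down the neck at about 4 N, do not spring back, and stop solid when home. 10 to 15 N, within 20 mm of the centre, is a sure press.
- yellow_top (a point): Centre of the top face of the lid of the yellow-lidded tub, not to be touched. Same sizes and behaviour, with a yellow band and a yellow lid, also standing 8 to 12 mm proud.
- pot_plant: Terracotta flower pot, 90 mm across and 80 mm high, with a low green plant with lilac blossoms up to about 130 mm above the bench; stands loose, not to be touched. Origin at the centre of its underside, z up.
Things that resemble listed ones, but are neither listed nor needed, are in the scene too. What is shaped like the part that bears green_b_top but red is not meant. What is shaped like the part that bears green_a_top but pink is not meant.

How it is judged:
At the end, for the whole second after the job is handed in: Both green lids are fully home (top face within 2.5 mm of 94 mm above the bench), their tubs upright (within 0.1 rad) and each lid's top within 40 mm of where it started; the yellow lid's top is within 6 mm, and the potted plant within 20 mm, of where they started (height (world z) of each of green_a_top, green_b_top below 0.0965 m and angle between each of green_a_top, green_b_top's own z axis and vertical below 0.1 rad and distance of each of green_a_top, green_b_top from where it was at the start of the episode below 0.04 m and distance of yellow_top from where it was at the start of the episode below 0.006 m and distance of pot_plant from where it was at the start of the episode below 0.02 m); the robot touches nothing.
It fails at once if the yellow lid is pressed or its tub moved (over 6 mm) (distance of yellow_top from where it was at the start of the episode above 0.006 m).
It fails at once if the potted plant is shoved (over 20 mm) or tipped (distance of pot_plant from where it was at the start of the episode above 0.02 m or angle between pot_plant's own z axis and vertical above 0.3 rad).
It fails at once if a green-lidded tub is knocked over (angle between any of green_a_top, green_b_top's own z axis and vertical above 0.4 rad).
It also fails if it takes over 32 s, if anything falls off the work surface, if the arm or the gripper's body presses on something with over 40 N, if the wrist force passes 120 N, or if a joint passes its speed limit or range.

ROBOT

A 6-joint arm with a two-finger parallel gripper is mounted at the origin on the work surface. World frame = base frame: x ahead of the robot, y to its left, z up, the work surface at z = 0. Lengths are in m, angles in rad, forces in N, time in s.
With the tool pointing down it reaches from about 0.425 to 0.95 m from the base axis. Payload 14.7 kg.
Tool frame: the origin (TCP) lies at the very end of the fingers, on their centre line; the grasp point (between the pads) lies 19 mm behind it; z points along the fingers, y is the direction in which the jaws open and shut (so a half turn about z gives the same grasp; the last joint's range is limited). The gripper opens to 85 mm and grips with 20 to 120 N. Pads are 22 mm wide; open, the fingers measure 114 mm over their backs; the gripper's body (76 mm by 85 mm) begins 54 mm behind the grasp point. The pads swing forward as they close: fully open they stand 13 mm farther back than shut.
Start: joints at [1.065, 0.48, 1.596, -0, 1.065, -0.047], TCP at [0.288, 0.583, 0.231] pointing down, gripper open.
Joint ranges: [-2.75, 2.75], [-0.82, 2.05], [0.23, 2.67], [-1.56, 4.7], [0.09, 2.69], [-2.92, 2.92]. Speed limits (rad/s): [1.89, 1.89, 2.39, 3.01, 3.01, 3.01].

INTERFACE

Orientations are given as a 3x3 rotation matrix whose columns are the frame's x, y, z axes.
In Python, from workcell import telemetry, viewer, finish_job gives the robot as it stands. The module is installed in compiled form; this text tells all that it offers.
- The arm moves only by the tool send_rows, never from a script. Its argument "deltas" is a list that holds one entry, the list of rows, each a list of 7 numbers: the shift along the tool's x, y, z in units of 30 mm (1.0 is 30 mm), then the turn, a rotation vector about the tool's x, y, z in units of 8 degrees (1.0 is 8 degrees), then the finger opening in mm, from 0 to 85.4. In form: [[[x, y, z, wx, wy, wz, grip], ...]]. A call has 1 to 12 rows; each row shifts and turns the commanded pose from where the row before left it, along the tool's axes as they then stand; what a row does not reach is not made up. A row lasts 1/10 s, in which the tool goes at most 50 mm and 8.59 degrees, less where a joint would pass 70% of its speed; a pose out of reach is approached as far as the arm can. A call is refused whole if a number of a shift passes 1 or a number of a turn 1, either way. A call with a gripper value outside its range is refused whole. The fingers move at their own pace and stop on an object; "force" is the grip in N (left out, the last holds). Time passes only in rows, so rows that do not move let the fingers close. It gives the time, the measured TCP pose, the force and the opening at its end, in the units of the state.
- telemetry.sense(): the state, without advancing time (a new reading comes with each control period).
- viewer.read_camera(name): name is "scene" or "top"; returns a dict with "image" (384x512x3 uint8, blue, green, red), "depth" (384x512 float32, m along the optical axis (not along the pixel's ray), 0 where there is no reading), "mtx" (3x3 intrinsics, pixels), "T" (4x4, takes a point from camera to world coordinates). Camera axes: x right, y down, z forward; pixel columns grow to the right and rows downward; lengths in m; the calibration is good to about 2 mm. A picture is of the moment at which its call begins.
- finish_job(): hands the job in, once; it reports no verdict.
The state is a dict: "clock": time; "joint_positions": joint angles; "qvel": joint speeds; "tau": joint torques, N m; "position": TCP position; "eef_rot": TCP orientation; "ft_force": force on the tool from outside, world axes, zero at the start; "moment": the same for the moment, N m; "opening": finger opening in m.
Only numpy, scipy, OpenCV 4.12 (cv2) and the standard library are available. Lean on these libraries where they do the work, as an engineer would, in place of code of your own. Each camera call takes 0.05 s, during which the arm holds its last target.

## Working session

There is one attempt and no reset: what is moved stays moved. The work goes in short steps, Python scripts to look and compute and a tool call to move; the robot and the scene stay as the last step left them, time stands still between calls to the robot, and variables do not carry over. Pictures are saved under pics/ and viewed, and the job is handed in when it is done.

Besides the shell and the picture viewer there is one more tool, called after ">>>" as name(argument=value, ...) on one line, values as JSON. send_rows: Moves the arm, as the interface text tells. Its arguments: {"type":"object","properties":{"deltas":{"type":"array"},"force":{"type":"number"}},"required":["deltas"]}

```bash
mkdir -p pics; python3 - <<'E'
from workcell import telemetry, viewer
import cv2, numpy as np
s=telemetry.sense(); print({k:np.round(v,3).tolist() for k,v in s.items()})
for n in("scene","top"):
    c=viewer.read_camera(n); cv2.imwrite(f"pics/{n}0.png",c["image"]); np.savez(f"{n}0.npz",**c); print(n,c["mtx"].round(1).tolist(),c["T"].round(3).tolist())
E
```

```text
{'clock': 0.0, 'joint_positions': [1.065, 0.481, 1.597, 0.0, 1.065, -0.047], 'qvel': [0.001, 0.001, -0.001, 0.0, -0.001, -0.0], 'tau': [-0.004, -95.064, -43.018, -0.0, 0.012, -0.0], 'position': [0.288, 0.582, 0.231], 'eef_rot': [[-0.897, 0.443, -0.001], [0.443, 0.897, -0.001], [0.0, -0.001, -1.0]], 'ft_force': [0.404, 0.421, -0.45], 'moment': [-0.021, -0.003, 0.01], 'opening': 0.085}
scene [[365.5, 0.0, 258.1], [0.0, 365.5, 195.6], [0.0, 0.0, 1.0]] [[0.378, 0.606, -0.7, 1.158], [0.926, -0.254, 0.281, -0.219], [-0.007, -0.754, -0.657, 0.623], [0.0, 0.0, 0.0, 1.0]]
top [[497.0, 0.0, 254.7], [0.0, 497.0, 192.0], [0.0, 0.0, 1.0]] [[-0.016, -0.98, 0.197, 0.374], [-1.0, 0.012, -0.018, 0.029], [0.015, -0.197, -0.98, 1.165], [0.0, 0.0, 0.0, 1.0]]
```

View pics/scene0.png

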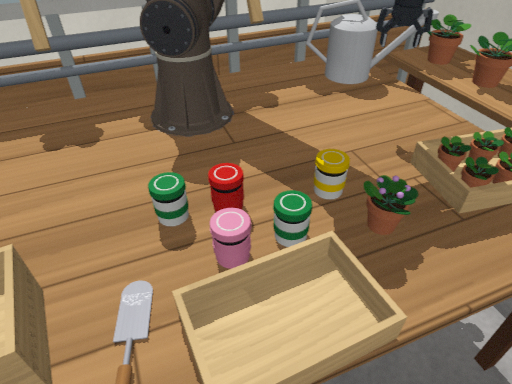

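View pics/top0.png

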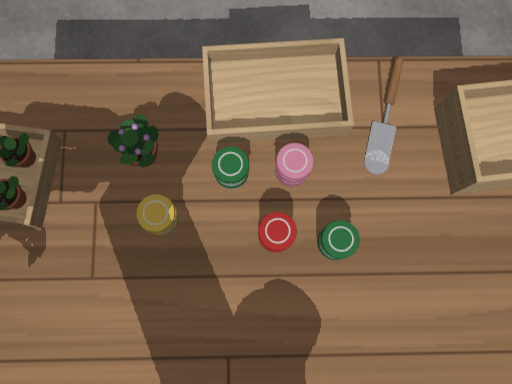

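The scene view shows two green lids at about (168,185) and (292,207). In the top view they are at (341,239) and (230,165). The red tub (top 278,231) and the pink one (294,161) are decoys. Yellow is at (156,212) and the plant at (135,140). Next I measure.

```bash
cat > h.py <<'E'
import cv2, numpy as np
R={'green':((50,90,40),(85,255,255)),'yellow':((22,120,60),(33,255,255)),'red':((0,190,80),(4,255,255)),'pink':((155,60,80),(175,255,255))}
def ray(c,px,z):
    d=c['T'][:3,:3]@np.linalg.solve(c['mtx'],[px[0],px[1],1]); o=c['T'][:3,3]; return o+d*(z-o[2])/d[2]
def pts(c):
    h,w=c['depth'].shape; u,v=np.meshgrid(np.arange(w),np.arange(h)); d=c['depth']
    p=np.stack([u,v,np.ones_like(u)],-1)@np.linalg.inv(c['mtx']).T*d[...,None]
    return p@c['T'][:3,:3].T+c['T'][:3,3]
def measure(c,zlo=.088,zhi=.112):
    P=pts(c); hsv=cv2.cvtColor(c['image'],cv2.COLOR_BGR2HSV)
    for n,(a,b) in R.items():
        m=cv2.inRange(hsv,a,b); m=cv2.morphologyEx(m,cv2.MORPH_CLOSE,np.ones((7,7)))
        m[(P[...,2]<zlo)|(P[...,2]>zhi)|(c['depth']==0)]=0
        k,l,st,ce=cv2.connectedComponentsWithStats(m)
        for i in range(1,k):
            if st[i,4]<150: continue
            q=P[l==i]; zt=np.percentile(q[:,2],80); t=q[abs(q[:,2]-np.median(q[q[:,2]>zt-.004][:,2]))<.003]
            cs=cv2.findContours((l==i).astype('uint8'),0,1)[0]; (cx,cy),r=cv2.minEnclosingCircle(max(cs,key=len))
            print(n,'px',ce[i].round(0),st[i,:4],'n',st[i,4],'ctr',((t.min(0)+t.max(0))/2).round(4)[:2],'mean',t.mean(0).round(4),'span',np.ptp(t,0).round(3)[:2],'ray',ray(c,ce[i],zt).round(4))
E
python3 - <<'E'
from h import *
for n in("scene","top"):
    c=dict(np.load(n+"0.npz")); print(n); measure(c)
    P=pts(c); print('bench z',np.median(P[...,2][(abs(P[...,2])<.02)]))
t=dict(np.load("top0.npz"));s=dict(np.load("scene0.npz"))
a=cv2.resize(s['image'][140:270,130:430],None,fx=2.6,fy=2.6,interpolation=2); b=cv2.resize(t['image'][90:270,90:390],None,fx=2.6,fy=2.6,interpolation=2)[:250]
cv2.imwrite('pics/crop.png',a)
P=pts(t); hsv=cv2.cvtColor(t['image'],cv2.COLOR_BGR2HSV)
r=P[100:170,100:165].reshape(-1,3); r=r[r[:,2]>.05]; print('plant',r.min(0),r.max(0))
r=P[35:150,195:360].reshape(-1,3); r=r[(r[:,2]>.03)&(r[:,0]>.5)]; print('box max z',np.percentile(r[:,2],99))
E
```

```text
scene
green px [166. 186.] [149 172  36  29] n 814 ctr [ 0.4839 -0.1722] mean [ 0.4856 -0.1726  0.1037] span [0.082 0.079] ray [ 0.4957 -0.1738  0.1044]
green px [403. 195.] [383 178  35  27] n 294 ctr [0.7153 0.2802] mean [0.7245 0.2808 0.1051] span [0.077 0.045] ray [0.7251 0.2901 0.1057]
green px [373. 190.] [364 181  19  19] n 158 ctr [0.6809 0.2429] mean [0.6869 0.2428 0.1051] span [0.053 0.02 ] ray [0.6841 0.2418 0.1044]
green px [293. 205.] [274 190  38  31] n 944 ctr [0.6514 0.0631] mean [0.6539 0.0619 0.1026] span [0.081 0.08 ] ray [0.661  0.0579 0.1033]
yellow px [332. 161.] [316 149  34  24] n 667 ctr [0.5445 0.2246] mean [0.5472 0.2236 0.1045] span [0.082 0.078] ray [0.5566 0.2166 0.1052]
red px [226. 176.] [209 163  34  27] n 760 ctr [ 0.5028 -0.0387] mean [ 0.5048 -0.0384  0.1054] span [0.081 0.078] ray [ 0.5152 -0.0413  0.1062]
pink px [230. 225.] [210 208  41  35] n 1155 ctr [ 0.6562 -0.0795] mean [ 0.6592 -0.0798  0.1056] span [0.082 0.08 ] ray [ 0.6671 -0.0822  0.1063]
bench z -0.0005060807936198009
top
green px [135. 141.] [108 115  50  51] n 932 ctr [0.7026 0.2726] mean [0.7058 0.2778 0.1054] span [0.104 0.096] ray [0.7053 0.2736 0.1055]
green px [230. 165.] [212 147  37  38] n 1089 ctr [0.6506 0.0633] mean [0.6505 0.063  0.1033] span [0.08  0.079] ray [0.6482 0.0631 0.1048]
green px [339. 239.] [320 221  40  38] n 1177 ctr [ 0.4816 -0.1723] mean [ 0.4821 -0.1714  0.104 ] span [0.08 0.08] ray [ 0.4811 -0.1696  0.1056]
yellow px [156. 213.] [137 195  39  39] n 1158 ctr [0.544  0.2252] mean [0.5444 0.2249 0.105 ] span [0.079 0.078] ray [0.5425 0.2228 0.1066]
pink px [294. 162.] [276 144  37  37] n 1107 ctr [ 0.6556 -0.0792] mean [ 0.6557 -0.0786  0.1062] span [0.079 0.078] ray [ 0.6529 -0.0774  0.1075]
bench z -0.0003135380040102387
plant [0.37400546 0.02895869 0.05617395] [0.77053845 0.33713789 1.16480082]
box max z 0.10657284625867634
```

View pics/crop.png

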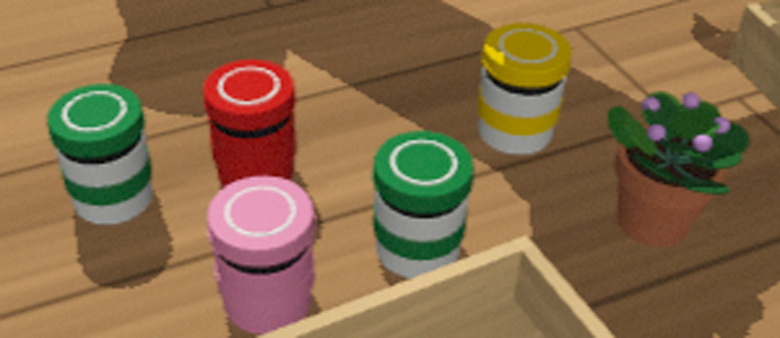

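Both views agree to about 2 mm. All spans (~80 mm) and heights (102–106 mm) match the description:
- Green B: (0.651, 0.063), z about 0.103
- Green A: (0.483, -0.172), z about 0.104
- Yellow: (0.544, 0.225)

The crop confirms that the meant tubs are the white ones with green lids and bands. The red and pink ones are coloured all over. I'll close the fingers and travel at z = 0.23, about 100 mm above everything on the way. B is 18.5 units in -x and 10.2 units in -y of the tool frame.

>>> send_rows(deltas=[[[-0.5,-0.3,0,0,0,0,0],[-0.9,-0.5,0,0,0,0,0],[-0.9,-0.5,0,0,0,0,0],[-0.9,-0.5,0,0,0,0,0],[-0.9,-0.5,0,0,0,0,0],[-0.9,-0.5,0,0,0,0,0],[-0.9,-0.5,0,0,0,0,0],[-0.9,-0.5,0,0,0,0,0],[-0.9,-0.5,0,0,0,0,0],[-0.9,-0.5,0,0,0,0,0],[-0.9,-0.5,0,0,0,0,0],[-0.9,-0.5,0,0,0,0,0]]], force=40)

```text
clock: 1.3
position: [0.4909, 0.2866, 0.2312]
eef_rot: [[-0.896, 0.443, -0.0], [0.443, 0.896, -0.0], [0.0, -0.0, -1.0]]
ft_force: [0.4, 0.5, 0.6]
opening: 0.0001
```

>>> send_rows(deltas=[[[-0.9,-0.5,0,0,0,0,0],[-0.9,-0.5,0,0,0,0,0],[-0.9,-0.5,0,0,0,0,0],[-0.9,-0.5,0,0,0,0,0],[-0.9,-0.5,0,0,0,0,0],[-0.9,-0.5,0,0,0,0,0],[-0.9,-0.5,0,0,0,0,0],[-0.9,-0.5,0,0,0,0,0],[-0.6,-0.3,0,0,0,0,0],[0,0,0,0,0,0,0],[0,0,0,0,0,0,0]]])

```text
clock: 2.4
position: [0.6427, 0.0691, 0.231]
eef_rot: [[-0.896, 0.444, -0.001], [0.444, 0.896, 0.0], [0.001, -0.0, -1.0]]
ft_force: [-0.0, -0.1, 0.3]
opening: 0.0001
```

```bash
python3 - <<'E'
from workcell import telemetry
import numpy as np
s=telemetry.sense(); print({k:np.round(v,4).tolist() for k,v in s.items()})
for g in([.651,.063,.105],[.483,-.172,.105]): print(s['eef_rot'].T@(np.array(g)-s['position'])/.03 if hasattr(s['eef_rot'],'T') else np.array(s['eef_rot']).T@(np.array(g)-np.array(s['position']))/.03)
E
```

```text
{'clock': 2.4, 'joint_positions': [0.06, 0.4759, 1.6046, 0.0003, 1.0619, -1.0512], 'qvel': [0.0229, -0.0078, 0.0101, 0.0005, 0.0013, 0.0032], 'tau': [-2.3392, -93.8557, -43.8865, -0.1968, -0.1013, -0.1548], 'position': [0.6427, 0.0691, 0.231], 'eef_rot': [[-0.8962, 0.4437, -0.0008], [0.4437, 0.8962, 0.0002], [0.0008, -0.0002, -1.0]], 'ft_force': [-0.0207, -0.1301, 0.2563], 'moment': [0.0044, 0.0135, 0.0361], 'opening': 0.0001}
[-0.33982363 -0.05820221  4.19886099]
[ 1.20317298 -9.56295165  4.20212984]
```

>>> send_rows(deltas=[[[-0.3,-0.1,0.5,0,0,0,0],[0,0,0.8,0,0,0,0],[0,0,0.8,0,0,0,0],[0,0,0.8,0,0,0,0],[0,0,0.5,0,0,0,0],[0,0,0.3,0,0,0,0],[0,0,0.1,0,0,0,0],[0,0,0,0,0,0,0],[0,0,0,0,0,0,0]]])

```text
clock: 3.3
position: [0.6505, 0.0627, 0.1182]
eef_rot: [[-0.897, 0.443, 0.001], [0.443, 0.897, 0.0], [-0.001, 0.001, -1.0]]
ft_force: [-0.7, -0.1, -0.1]
opening: -0.0001
```

>>> send_rows(deltas=[[[0,0,0.1,0,0,0,0],[0,0,0.1,0,0,0,0],[0,0,0.1,0,0,0,0],[0,0,0.1,0,0,0,0],[0,0,0.1,0,0,0,0],[0,0,0.1,0,0,0,0],[0,0,0,0,0,0,0]]])

```text
clock: 4.0
position: [0.6498, 0.0626, 0.0989]
eef_rot: [[-0.897, 0.443, -0.0], [0.443, 0.897, -0.0], [0.0, -0.0, -1.0]]
ft_force: [0.0, 0.2, 0.1]
opening: 0.0002
```

>>> send_rows(deltas=[[[0,0,0.1,0,0,0,0],[0,0,0.05,0,0,0,0],[0,0,0,0,0,0,0]]])

```text
clock: 4.3
position: [0.6499, 0.0626, 0.0946]
eef_rot: [[-0.897, 0.443, -0.0], [0.443, 0.897, -0.0], [0.0, -0.0, -1.0]]
ft_force: [0.3, 0.3, 0.6]
opening: 0.0002
```

The force is still near zero, so I look before going on.

```bash
python3 - <<'E'
from workcell import telemetry, viewer
from h import *
for n in("scene","top"):
    c=viewer.read_camera(n); np.savez(n+"1.npz",**c); print(n); measure(c,.085,.112)
    if n=="scene": cv2.imwrite("pics/c1.png",cv2.resize(c["image"][100:270,200:400],None,fx=3,fy=3,interpolation=2))
print(telemetry.sense()['ft_force'])
E
```

```text
scene
green px [167. 186.] [149 172  36  29] n 829 ctr [ 0.4834 -0.1727] mean [ 0.4855 -0.1726  0.1038] span [0.081 0.078] ray [ 0.4965 -0.1739  0.1044]
green px [403. 195.] [384 178  34  27] n 288 ctr [0.7156 0.2821] mean [0.728  0.282  0.1045] span [0.076 0.048] ray [0.7251 0.2905 0.1054]
green px [373. 190.] [364 182  20  18] n 164 ctr [0.6803 0.2452] mean [0.6872 0.2431 0.1043] span [0.053 0.021] ray [0.6851 0.2412 0.1043]
green px [292. 209.] [274 194  38  28] n 689 ctr [0.652  0.0624] mean [0.6586 0.0595 0.094 ] span [0.08  0.079] ray [0.6626 0.0572 0.0948]
yellow px [333. 160.] [316 149  34  25] n 653 ctr [0.5457 0.2251] mean [0.5468 0.2242 0.1045] span [0.081 0.08 ] ray [0.5562 0.2187 0.1052]
red px [226. 176.] [209 163  34  28] n 766 ctr [ 0.5025 -0.0381] mean [ 0.505  -0.0383  0.1055] span [0.082 0.077] ray [ 0.5157 -0.0413  0.1062]
pink px [230. 225.] [210 208  41  35] n 1155 ctr [ 0.657  -0.0793] mean [ 0.6591 -0.0799  0.1056] span [0.083 0.08 ] ray [ 0.6674 -0.0824  0.1064]
top
green px [135. 141.] [108 115  49  51] n 1016 ctr [0.7045 0.2768] mean [0.7056 0.2764 0.1063] span [0.099 0.099] ray [0.7057 0.2728 0.1062]
green px [  8. 143.] [  0 136  17  16] n 160 ctr [0.7052 0.5524] mean [0.7057 0.5517 0.0966] span [0.024 0.027] ray [0.7065 0.5553 0.098 ]
green px [349. 236.] [335 221  25  35] n 434 ctr [ 0.4846 -0.1873] mean [ 0.4898 -0.1911  0.104 ] span [0.074 0.05 ] ray [ 0.4892 -0.191   0.1054]
pink px [299. 162.] [286 144  27  37] n 789 ctr [ 0.6559 -0.0894] mean [ 0.6554 -0.0882  0.1062] span [0.078 0.057] ray [ 0.6536 -0.0876  0.1077]
[ 0.26641929 -0.25307826 -0.41735969]
```

View pics/c1.png

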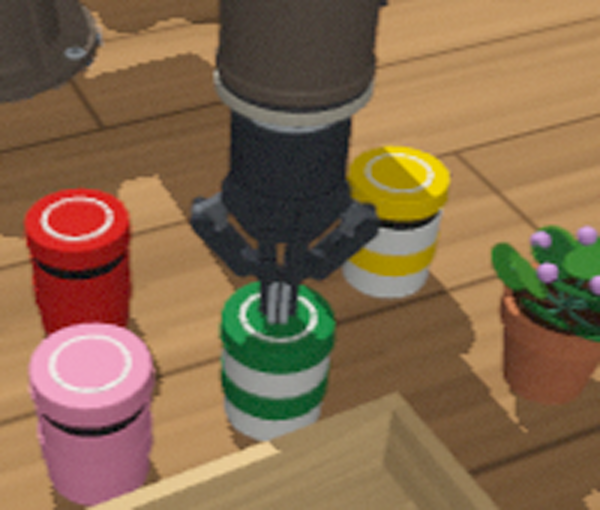

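The crop shows the fingers on the green lid near its centre, the black gap gone, and the top at 0.094. I press a little further to feel the solid stop.

>>> send_rows(deltas=[[[0,0,0.03,0,0,0,0],[0,0,0,0,0,0,0]]])

```text
clock: 4.6
position: [0.65, 0.0627, 0.094]
eef_rot: [[-0.897, 0.443, 0.0], [0.443, 0.897, 0.0], [-0.0, 0.0, -1.0]]
ft_force: [-0.9, -0.2, 3.7]
opening: -0.0
```

>>> send_rows(deltas=[[[0,0,0.02,0,0,0,0],[0,0,0,0,0,0,0]]])

```text
clock: 4.8
position: [0.65, 0.0626, 0.0939]
eef_rot: [[-0.897, 0.443, 0.0], [0.443, 0.897, -0.0], [-0.0, 0.0, -1.0]]
ft_force: [-2.8, -0.2, 11.0]
opening: -0.0002
```

11 N with no further travel, so B is home. I rise and move to A (+1.5, -9.5 units) at z of about 0.17.

>>> send_rows(deltas=[[[0,0,-0.3,0,0,0,0],[0,0,-0.7,0,0,0,0],[0,0,-0.8,0,0,0,0],[0,0,-0.7,0,0,0,0],[0,0,-0.3,0,0,0,0],[0.1,-0.5,0,0,0,0,0],[0.15,-0.9,0,0,0,0,0],[0.15,-0.9,0,0,0,0,0],[0.15,-0.9,0,0,0,0,0],[0.15,-0.9,0,0,0,0,0],[0.15,-0.9,0,0,0,0,0],[0.15,-0.9,0,0,0,0,0]]])

```text
clock: 6.0
position: [0.5425, -0.0839, 0.1762]
eef_rot: [[-0.897, 0.443, -0.002], [0.443, 0.897, 0.0], [0.002, -0.001, -1.0]]
ft_force: [0.2, -0.6, -1.0]
opening: 0.0001
```

>>> send_rows(deltas=[[[0.15,-0.9,0,0,0,0,0],[0.15,-0.9,0,0,0,0,0],[0.15,-0.9,0,0,0,0,0],[0.05,-0.8,0,0,0,0,0],[0,0,0,0,0,0,0],[0,0,0,0,0,0,0],[0,0,0,0,0,0,0]]])

```text
clock: 6.7
position: [0.4844, -0.1699, 0.1769]
eef_rot: [[-0.897, 0.443, -0.001], [0.443, 0.897, 0.0], [0.001, 0.0, -1.0]]
ft_force: [0.7, 0.8, -0.2]
opening: -0.0002
```

```bash
python3 - <<'E'
from workcell import telemetry, viewer
from h import *
s=telemetry.sense(); print(np.array(s['position']),np.array(s['eef_rot']).T@(np.array([.483,-.172,.105])-np.array(s['position']))/.03,s['ft_force'])
for n in("scene","top"):
    c=viewer.read_camera(n); print(n); measure(c,.085,.112)
E
```

```text
[ 0.4843823  -0.16990158  0.17685449] [ 0.00851343 -0.08320685  2.39515388] [ 0.65030348  0.84233401 -0.20800978]
scene
green px [166. 186.] [149 172  36  29] n 827 ctr [ 0.4826 -0.1728] mean [ 0.4856 -0.1727  0.1037] span [0.082 0.078] ray [ 0.4964 -0.1739  0.1044]
green px [403. 195.] [383 178  35  27] n 291 ctr [0.7155 0.2815] mean [0.7259 0.2811 0.1052] span [0.076 0.048] ray [0.7255 0.2897 0.1056]
green px [373. 190.] [364 182  19  18] n 170 ctr [0.6822 0.2437] mean [0.6857 0.2435 0.1038] span [0.056 0.021] ray [0.6852 0.2409 0.1044]
green px [292. 207.] [274 193  38  29] n 832 ctr [0.6515 0.0626] mean [0.6538 0.0618 0.0936] span [0.081 0.079] ray [0.6576 0.0598 0.0943]
yellow px [332. 161.] [316 149  34  25] n 687 ctr [0.5455 0.2252] mean [0.547  0.224  0.1045] span [0.081 0.08 ] ray [0.5569 0.2167 0.1051]
red px [226. 176.] [209 163  34  27] n 765 ctr [ 0.5033 -0.037 ] mean [ 0.5048 -0.0382  0.1055] span [0.081 0.079] ray [ 0.5155 -0.0412  0.1061]
pink px [230. 225.] [210 208  41  35] n 1160 ctr [ 0.6561 -0.0794] mean [ 0.659  -0.0798  0.1056] span [0.083 0.08 ] ray [ 0.6673 -
[... 170 characters left out ...]
 7. 146.] [  0 136  17  23] n 217 ctr [0.6957 0.5557] mean [0.7014 0.5542 0.0964] span [0.044 0.033] ray [0.6987 0.5569 0.0978]
green px [230. 166.] [212 148  37  36] n 1036 ctr [0.6502 0.0635] mean [0.6507 0.063  0.0942] span [0.081 0.08 ] ray [0.6494 0.0632 0.0957]
green px [325. 238.] [320 225  12  28] n 176 ctr [ 0.4859 -0.142 ] mean [ 0.4876 -0.1403  0.1037] span [0.053 0.022] ray [ 0.4857 -0.1385  0.1047]
yellow px [156. 214.] [137 195  39  39] n 1181 ctr [0.544  0.2253] mean [0.5435 0.2251 0.105 ] span [0.079 0.078] ray [0.5422 0.223  0.1064]
pink px [294. 162.] [276 144  37  37] n 1105 ctr [ 0.6548 -0.0781] mean [ 0.6552 -0.0783  0.1061] span [0.08 0.08] ray [ 0.6528 -0.0774  0.1075]
```

B stays at 0.094 and hasn't shifted. The tool is over A to within 3 mm. Now down to z of about 0.0955.

>>> send_rows(deltas=[[[0,-0.08,0.5,0,0,0,0],[0,0,0.7,0,0,0,0],[0,0,0.5,0,0,0,0],[0,0,0.2,0,0,0,0],[0,0,0.1,0,0,0,0],[0,0,0,0,0,0,0],[0,0,0.1,0,0,0,0],[0,0,0.1,0,0,0,0],[0,0,0.1,0,0,0,0],[0,0,0.1,0,0,0,0],[0,0,0.1,0,0,0,0],[0,0,0,0,0,0,0]]])

```text
clock: 8.0
position: [0.4835, -0.1724, 0.1019]
eef_rot: [[-0.897, 0.443, -0.0], [0.443, 0.897, 0.0], [0.0, -0.0, -1.0]]
ft_force: [-0.4, 0.6, -0.2]
opening: 0.0003
```

>>> send_rows(deltas=[[[0,0,0.1,0,0,0,0],[0,0,0.08,0,0,0,0],[0,0,0.05,0,0,0,0],[0,0,0,0,0,0,0]]])

```text
clock: 8.4
position: [0.4836, -0.1724, 0.0952]
eef_rot: [[-0.897, 0.443, -0.0], [0.443, 0.897, 0.0], [0.0, -0.0, -1.0]]
ft_force: [0.3, 0.3, 0.0]
opening: -0.0002
```

>>> send_rows(deltas=[[[0,0,0.03,0,0,0,0],[0,0,0,0,0,0,0]]])

```text
clock: 8.6
position: [0.4836, -0.1724, 0.0944]
eef_rot: [[-0.897, 0.443, -0.0], [0.443, 0.897, 0.0], [0.0, -0.0, -1.0]]
ft_force: [0.4, 0.4, -0.0]
opening: -0.0002
```

>>> send_rows(deltas=[[[0,0,0.03,0,0,0,0],[0,0,0,0,0,0,0]]])

```text
clock: 8.8
position: [0.4837, -0.1725, 0.094]
eef_rot: [[-0.897, 0.443, 0.0], [0.443, 0.897, -0.0], [-0.0, 0.0, -1.0]]
ft_force: [-2.0, 1.3, 10.3]
opening: 0.0001
```

A is solid at 10 N. I rise and check.

>>> send_rows(deltas=[[[0,0,-0.3,0,0,0,0],[0,0,-0.7,0,0,0,0],[0,0,-0.9,0,0,0,0],[0,0,-0.9,0,0,0,0],[0,0,-0.9,0,0,0,0],[0,0,-0.4,0,0,0,0],[0,0,0,0,0,0,0],[0,0,0,0,0,0,0],[0,0,0,0,0,0,0]]])

```text
clock: 9.7
position: [0.4829, -0.1721, 0.2154]
eef_rot: [[-0.897, 0.443, -0.002], [0.443, 0.897, 0.001], [0.002, -0.0, -1.0]]
ft_force: [0.1, 0.1, -0.2]
opening: -0.0001
```

```bash
python3 - <<'E'
from workcell import telemetry, viewer
from h import *
for n in("scene","top"):
    c=viewer.read_camera(n); print(n); measure(c,.085,.112)
    if n=="scene": cv2.imwrite("pics/c2.png",cv2.resize(c["image"][120:270,130:430],None,fx=2.6,fy=2.6,interpolation=2))
s=telemetry.sense();print(s['ft_force'],s['position'])
E
```

```text
scene
green px [167. 188.] [149 176  37  25] n 707 ctr [ 0.4833 -0.1728] mean [ 0.4858 -0.1728  0.0936] span [0.08  0.079] ray [ 0.4907 -0.1733  0.0944]
green px [403. 195.] [383 178  35  27] n 298 ctr [0.7153 0.2784] mean [0.7162 0.2793 0.1067] span [0.075 0.049] ray [0.725  0.2891 0.1063]
green px [373. 190.] [364 182  21  18] n 166 ctr [0.6821 0.2457] mean [0.6846 0.2444 0.1032] span [0.054 0.022] ray [0.6844 0.2421 0.1034]
green px [292. 207.] [274 193  38  29] n 835 ctr [0.6517 0.0629] mean [0.6538 0.0618 0.0936] span [0.081 0.079] ray [0.6574 0.06   0.0943]
yellow px [332. 161.] [316 149  34  25] n 685 ctr [0.5452 0.2243] mean [0.5469 0.224  0.1045] span [0.081 0.082] ray [0.5568 0.2167 0.1051]
red px [226. 176.] [209 163  34  27] n 763 ctr [ 0.5013 -0.0378] mean [ 0.5049 -0.0381  0.1055] span [0.084 0.078] ray [ 0.5155 -0.0412  0.1062]
pink px [230. 225.] [210 208  41  35] n 1158 ctr [ 0.6563 -0.0794] mean [ 0.6591 -0.0798  0.1056] span [0.082 0.08 ] ray [ 0.6673 -0.0823  0.1063]
top
green px [135. 140.] [108 115  50  51] n 1026 ctr [0.7043 0.2713] mean [0.7088 0.2738 0.1056] span [0.1   0.094] ray [0.7064 0.2725 0.106 ]
green px [  7. 147.] [  0 136  17  23] n 225 ctr [0.6961 0.5552] mean [0.7008 0.5543 0.0959] span [0.043 0.034] ray [0.6983 0.5576 0.0967]
green px [230. 166.] [212 148  37  36] n 1035 ctr [0.6507 0.0636] mean [0.6503 0.0638 0.094 ] span [0.081 0.08 ] ray [0.6493 0.0632 0.0957]
green px [328. 238.] [320 223  17  34] n 360 ctr [ 0.484  -0.1487] mean [ 0.4869 -0.1486  0.0936] span [0.07  0.034] ray [ 0.4858 -0.1476  0.0951]
yellow px [156. 214.] [137 195  39  39] n 1178 ctr [0.5441 0.2244] mean [0.5436 0.2256 0.1051] span [0.079 0.08 ] ray [0.5423 0.2231 0.1064]
pink px [294. 162.] [276 144  37  37] n 1098 ctr [ 0.6551 -0.0781] mean [ 0.6556 -0.0784  0.106 ] span [0.08 0.08] ray [ 0.6528 -0.0772  0.1076]
[-0.43323685  0.23299173 -0.21360367] [ 0.48305648 -0.17219619  0.21547554]
```

View pics/c2.png

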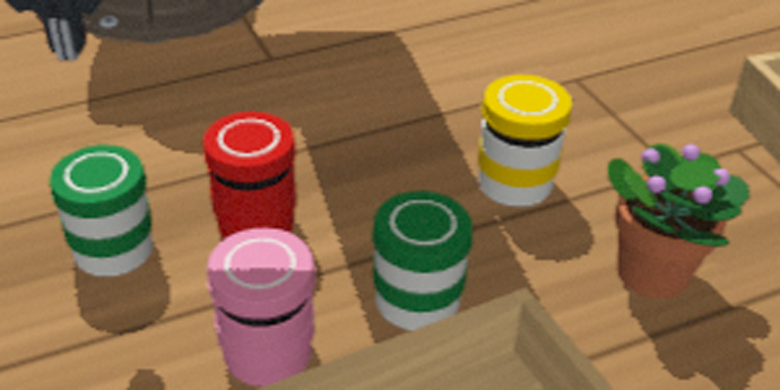

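Both green tubs, at crop (98,175) and (423,222), are upright with no black gap, tops at 0.094. The yellow lid, at (527,98), still shows its gap, and the plant hasn't moved. The gripper is clear.

```bash
python3 -c "
from workcell import finish_job
print(finish_job())"
```

```text
the job is handed in; nothing more can be done
None
```

I pressed both green lids home with the closed fingertips, near their centres, and handed the job in at about 10 s. Each lid stopped solid, green B (0.651, 0.063) at 11 N and green A (0.483, -0.172) at 10 N.

**Last checks:**
- **Green lids:** both tops measured 94 mm above the bench, with no gap showing. They stayed within about 1 mm of where they started, and the tubs were upright.
- **Yellow lid and plant:** the yellow lid was still at 105 mm with its gap showing, and the plant had not visibly moved.
- **Robot:** the gripper ended about 120 mm above the lids, touching nothing.

No check failed. In the last top view the gripper hid part of green A, so its final position comes from the scene camera. While the lids were sliding, the force readings at the end of each move were close to zero rather than 4 N. I therefore relied on the camera and on the rise in force at the stop to tell that they were home.

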